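# Click the leaf onto the bread board

### The arm

A 6-joint arm with a two-finger parallel gripper is mounted at the origin on a cart in front of the work surface, level with it; the furniture and walls round the work are solid. World frame = base frame: x ahead of the robot, y to its left, z up, the work surface at z = 0. Lengths are in m, angles in rad, forces in N, time in s.
With the tool pointing down it reaches from about 0.35 to 0.975 m from the base axis. Payload 4.9 kg.
Tool frame: the origin (TCP) lies at the very end of the fingers, on their centre line; the grasp point (between the pads) lies 19 mm behind it (ctrl.grasp_offset is the distance from the TCP to the grasp point, in m); z points along the fingers, y is the line along which they close (so a half turn about z gives the same grasp; the last joint's range is limited). The gripper opens to 85 mm and grips with 20 to 120 N. Pads are 22 mm wide; open, the fingers measure 114 mm over their backs; the gripper's body (76 mm by 85 mm) begins 54 mm behind the grasp point. The pads swing forward as they close: fully open they stand 13 mm farther back than shut.
Start: joints at [1.139, 0.053, 1.613, -0, 1.476, -0.119], TCP at [0.192, 0.595, 0.231] pointing down, gripper open.
Joint ranges: [-3.01, 3.01], [-1.01, 2.22], [0.06, 2.58], [-1.02, 4.17], [0.09, 2.62], [-3.14, 3.14]. Speed limits (rad/s): [2.57, 2.57, 3.14, 3.14, 3.14, 3.14].

### API

Orientations are given as a rotation vector (axis times angle).
In Python, from station import ctrl, optics gives the robot as it stands.
- The arm moves only by the shell command python3 -m handwheel 'ROWS' [OPENING] [FORCE]. ROWS is JSON, a list of rows, each an object of numbers: "tx", "ty", "tz": the shift along the tool's x, y, z in mm; "roll": the turn about the tool's z in rad. A call has 1 to 12 rows; each row shifts and turns the commanded pose from where the row before left it, along the tool's axes as they then stand; what a row does not reach is not made up. A row lasts 1/12 s, in which the tool goes at most 41.7 mm and 7.16 degrees, less where a joint would pass 70% of its speed; a pose out of reach is approached as far as the arm can. A call with a gripper value outside its range is refused whole. OPENING is the finger opening in mm, from 0 to 85.4, set as the call begins (- or left out, the last holds). The fingers move at their own pace and stop on an object; FORCE is the grip in N (left out, the last holds). Time passes only in rows, so rows that do not move let the fingers close. It gives the time, the measured TCP pose, the force, the opening and the grip force at its end, in the units of the state.
- ctrl.get_obs(): the state, without advancing time (a new reading comes with each control period).
- optics.get_image(name): name is "side" or "top"; returns (picture, depth): 384x512x3 uint8, red, green, blue; 384x512 float32, m along the optical axis (not along the pixel's ray), 0 where there is no reading.
- optics.camera_params(name): a dict with "mtx" (3x3 intrinsics, pixels), "extrinsics" (4x4, takes a point from camera to world coordinates). Camera axes: x right, y down, z forward; pixel columns grow to the right and rows downward; lengths in m; the calibration is good to about 2 mm. A picture is of the moment at which its call begins. camera_params takes no time and is no camera call.
- ctrl.finish_job(): hands the job in; it is judged then, once.
The state is a dict: "t": time; "q": joint angles; "dq": joint speeds; "effort": joint torques, N m; "tool_pos": TCP position; "tool_rot": TCP orientation; "contact_force": force on the tool from outside, world axes, zero at the start; "wrist_torque": the same for the moment, N m; "opening": finger opening in m; "grip_force": force on a finger pad.
Only numpy, scipy, OpenCV 4.12 (cv2) and the standard library are available. Lean on these libraries where they do the work, as an engineer would, in place of code of your own. Each camera call takes 0.05 s, during which the arm holds its last target. There are 200 camera calls.

### The job

Extend the fixed bread board with its loose wooden leaf: pick the leaf up by its grip bar, angle its tongue into the groove of the board's metal edge strip, push it gently home until you feel it meet the back of the groove, then keep it there while you lower the leaf flat so that the joint locks and the leaf lies flat on the worktop. Line up the leaf's ends with the strip's ends, never force the joint, let go of the leaf, and leave the other things where they are.

Things in the scene. Friction and masses are not known exactly. Their poses are not given: they have to be found in the camera images.
- board: Fixed wooden bread board, 190 (x) x 80 (y) x 28 mm high; origin at the centre of its underside, z up. From its -y face an aluminium edge strip, 150 mm long in x, centred on x = 0, sticks out on two steel rods. More than 25 N between the leaf and board or strip would be forcing the joint.
- face (a point): Foot of the board's -y face, at (0, -40, 0) mm in the board. The strip in front of it is set by hand and its setting q is NOT measured: the front of its upper lip lies 20+q mm out from here, q anywhere from -6 to +6: see it or feel for it. Pushed towards the board, the strip gives 1 mm per 4 N (rubber buffers, 8 mm at most) and springs back.
- strip_mid (a point): Point fixed to the board at (0, -60, 0) mm, where the lip's front is if q = 0. Strip section, u = mm out (-y) from the lip's real front: groove open to -y, back wall at u = -9; upper lip u -9 to 0, z 18 to 22 (rounded front); floor z = 4 from u -9 to 16.5; ridge u 16.5 to 21.5 with round top at z = 10; worktop beyond.
- leaf: Loose wooden leaf, 150 (x) x 110 (y, -55 to +55) x 24 mm, 0.2 to 0.37 kg, origin at the centre of its underside, z up; a tongue along its +y edge and a grip bar on top. Locked: same yaw as the board, origin at y = -(116+q) mm in the board's frame, tongue under the lip, ridge in the slot below the leaf, flat on the worktop; 1 to 2 mm of play in y.
- tongue (a point): Middle of the tongue's tip, at (0, 65, 12.5) mm in the leaf. Tongue: y 55 to 65, z 10 to 15, round tip; above z = 16 the leaf's edge is set back to y = 49. Kept flat it cannot enter. Tip the tongue edge down 20 to 28 degrees, pass the tip over the ridge (tip centre 14 mm high; there it meets the lip about 3 mm in), then go down to 7-10 mm to reach the back.
- slot (a point): Middle of the slot roof in the leaf's underside, at (0, 37, 12) mm in the leaf. The underside is z = 0 up to y = 32.5, the slot (roof z = 12) runs from y = 32.5 to 41.5, then a hook with underside z = 5 from y = 41.5 to 55. The slot is 9 mm wide, the ridge 5 mm; it drops over the ridge only with the tongue at the groove's back.
- grip (a point): Point to grasp on the grip bar, at (0, 0, 46) mm in the leaf. The bar runs along the leaf's x: 90 mm long, 14 mm thick (y -7 to +7), from z = 24 to 54 mm.
- tumbler: Clear drinking glass, 80 mm wide, 91 mm high, standing at the back; bystander. Origin under its centre.
- tin_beans: Tin, 75 mm wide, 58 mm high, at the right; bystander. Origin under its centre.
- salt_shaker: Salt shaker, 44 mm wide, 90 mm high, in front of the board; bystander. Origin under its centre.
- peeler: Peeler, 170 x 25 x 18 mm, lying along the front edge; bystander. Origin under its centre.
- spare_spoon: Spoon, 188 x 38 x 15 mm, lying along the front edge; bystander. Origin under its centre.

How it is judged:
By the outcome, as a careful person would: the job done as asked, in the order asked, and still so for the second after the job is handed in, with the robot touching nothing.
It also fails if it takes over 53 s, if anything falls off the work surface, if the arm or the gripper's body presses on something with over 40 N, if the wrist force passes 120 N, or if a joint passes its speed limit or range.

## Working session

There is one attempt and no reset: what is moved stays moved. The work goes in short steps, Python scripts to look and compute and a shell command to move; the robot and the scene stay as the last step left them, time stands still between calls to the robot, and variables do not carry over. Pictures are saved under pics/ and viewed, at most 10 in all, crops included, and the job is handed in when it is done.

```bash
ls -a; mkdir -p pics
python3 - <<'E'
from station import ctrl, optics
import cv2, numpy as np
for n in ("side","top"):
    im,d=optics.get_image(n); np.savez(f"pics/{n}0.npz",im=im,d=d)
    cv2.imwrite(f"pics/{n}0.png",cv2.resize(im[:,:,::-1],(800,600),interpolation=cv2.INTER_CUBIC))
    p=optics.camera_params(n); print(n,np.round(p["mtx"],1).tolist(),np.round(p["extrinsics"],3).tolist())
o=ctrl.get_obs(); print({k:np.round(v,3).tolist() for k,v in o.items()}, ctrl.grasp_offset)
E
```

```text
.
..
pics
side [[382.3, 0.0, 248.3], [0.0, 382.3, 185.7], [0.0, 0.0, 1.0]] [[-0.962, -0.212, 0.173, 0.355], [-0.273, 0.772, -0.574, 0.597], [-0.011, -0.599, -0.801, 0.944], [0.0, 0.0, 0.0, 1.0]]
top [[498.2, 0.0, 255.3], [0.0, 498.2, 196.8], [0.0, 0.0, 1.0]] [[0.141, -0.931, 0.337, 0.018], [-0.99, -0.136, 0.038, -0.105], [0.01, -0.339, -0.941, 1.499], [0.0, 0.0, 0.0, 1.0]]
{'t': 0.1, 'q': [1.139, 0.053, 1.614, -0.0, 1.476, -0.119], 'dq': [0.0, -0.001, -0.004, 0.001, 0.001, 0.001], 'effort': [0.0, -39.491, -37.136, -0.0, 0.004, -0.0], 'tool_pos': [0.192, 0.594, 0.23], 'tool_rot': [-0.489, -3.103, 0.003], 'contact_force': [-0.561, 0.668, 0.371], 'wrist_torque': [0.011, -0.009, 0.006], 'grip_force': 0.0, 'opening': 0.086} 0.0187
```

View pics/side0.png

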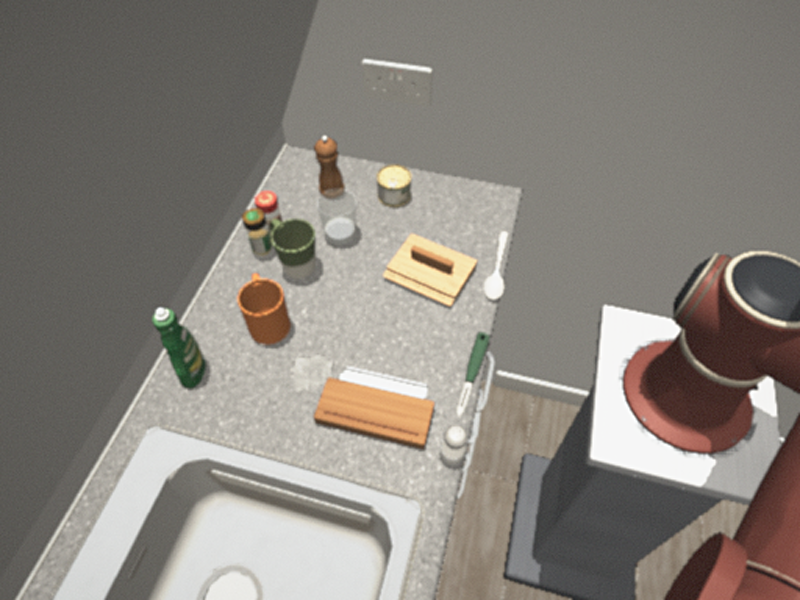

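View pics/top0.png

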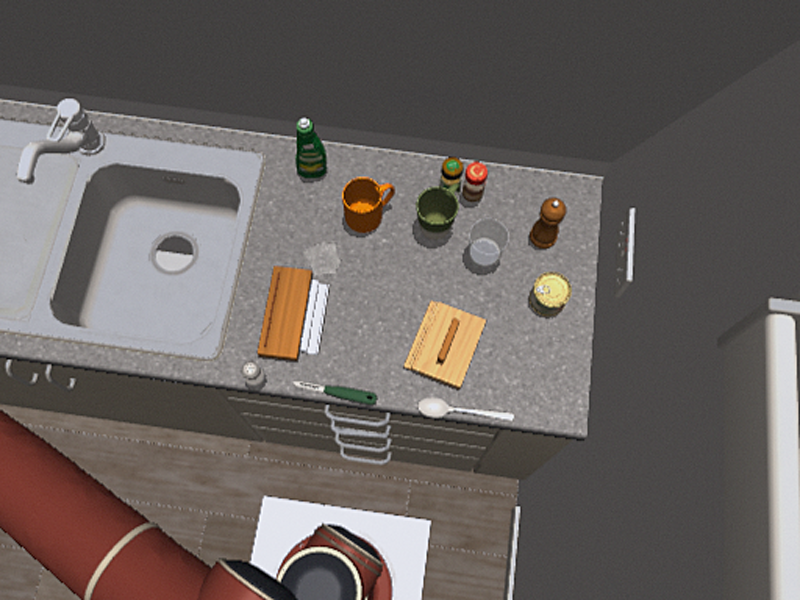

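The board lies at left (view px about 285,312), with its strip on the right side (315,315). The leaf is at (445,343) with its tongue side to the left, and both views agree. The moves only offer roll about the tool's z, so I'll check the tool's own usage text before planning the tilt.

```bash
cat > h.py <<'E'
import numpy as np, cv2
from station import ctrl, optics
def cloud(n, npz=None):
    if npz: z=np.load(npz); im,d=z['im'],z['d']
    else: im,d=optics.get_image(n)
    p=optics.camera_params(n); K,T=np.array(p['mtx']),np.array(p['extrinsics'])
    v,u=np.mgrid[:d.shape[0],:d.shape[1]]
    c=np.stack([(u-K[0,2])/K[0,0]*d,(v-K[1,2])/K[1,1]*d,d],-1)
    w=c@T[:3,:3].T+T[:3,3]; w[d<=0]=np.nan
    return im,w
def rect(p):  # min-area rectangle of xy points in mm
    return cv2.minAreaRect((p*1000).astype(np.float32))
E
python3 - <<'E'
from h import *
s=512/800
R={'side':{'board':(305,370,445,450),'strip':(335,360,435,400),'leaf':(380,230,480,305)},
   'top':{'board':(250,260,315,365),'strip':(298,272,335,360),'leaf':(398,295,490,392)}}
for n in R:
    im,w=cloud(n,f'pics/{n}0.npz'); hsv=cv2.cvtColor(im,cv2.COLOR_RGB2HSV)
    for k,(a,b,c,d) in R[n].items():
        sl=(slice(int(b*s),int(d*s)),slice(int(a*s),int(c*s)))
        W=w[sl].reshape(-1,3); H=hsv[sl].reshape(-1,3); 
        wood=(H[:,1]>90)&(H[:,0]<25)
        white=(H[:,1]<50)&(H[:,2]>140)
        for nm,zr,m in {'board':[('top',(.02,.036),wood)],'strip':[('strip',(.012,.03),white)],'leaf':[('top',(.017,.031),wood),('bar',(.044,.064),wood)]}[k]:
            m=m&(W[:,2]>zr[0])&(W[:,2]<zr[1]); P=W[m]
            print(n,k,nm,len(P),'z med',np.round(np.nanmedian(P[:,2])*1000,1),'mean',np.round(P.mean(0)*1000,1) if len(P) else '',rect(P[:,:2]) if len(P)>5 else '')
E
```

```text
side board top 2038 z med 28.4 mean [505.3 188.1  28.3] ((507.44366455078125, 185.54934692382812), (189.8285369873047, 80.09414672851562), 0.8962900042533875)
side strip strip 283 z med 22.6 mean [507.4 135.2  22.6] ((508.87493896484375, 128.21759033203125), (150.219482421875, 37.70595169067383), 1.584350824356079)
side leaf top 187 z med 23.3 mean [ 482.2 -118.6   23.2] ((486.9803161621094, -143.29981994628906), (100.42376708984375, 146.6993408203125), 74.8544692993164)
side leaf bar 156 z med 52.9 mean [ 487.5 -144.3   52.1] ((488.66046142578125, -146.0869140625), (16.366741180419922, 90.71517944335938), 75.9365463256836)
top board top 1431 z med 28.6 mean [503.1 180.5  28.6] ((505.7186279296875, 180.93994140625), (191.04696655273438, 79.98283386230469), 1.249322533607483)
top strip strip 211 z med 21.9 mean [506.4 130.1  21.6] ((508.4861755371094, 122.17123413085938), (148.78103637695312, 34.9234504699707), 1.8856476545333862)
top leaf top 1421 z med 24.6 mean [ 484.4 -148.7   24.5] ((489.1758728027344, -145.2252960205078), (119.21880340576172, 151.36549377441406), 76.25116729736328)
top leaf bar 129 z med 54.7 mean [ 486.7 -149.7   54.6] ((487.69586181640625, -149.89907836914062), (13.648608207702637, 88.70628356933594), 76.15336608886719)
```

Both views put the bar at about (488, -148, 54) mm with yaw about -13.9°, and the board centre at about (506, 183) mm with yaw about +1.1°. Roll can't tip the leaf, so I plan to take only the top of the bar in the pads. Lowering the leaf's rear onto a fixed edge (the sink rim) should then pivot it in the grip. First I'll measure the strip setting q and the rim.

```bash
cat >> h.py <<'E'
from scipy.spatial.transform import Rotation as Rot
def to(p, yaw_deg=None, rows=12):
    """deltas in tool axes (mm, rad) to world TCP p (m); yaw_deg: azimuth of tool y"""
    o=ctrl.get_obs(); R=Rot.from_rotvec(o['tool_rot']).as_matrix()
    d=R.T@(np.array(p)-o['tool_pos'])*1000
    az=np.degrees(np.arctan2(R[1,1],R[0,1]))
    roll=None if yaw_deg is None else -np.radians(yaw_deg-az)
    print('pos',np.round(np.array(o['tool_pos'])*1000,1),'az',round(az,2),'d',np.round(d,1),'/rows',np.round(d/rows,2),'roll',roll,'t',round(float(o['t']),2))
E
python3 - <<'E'
from h import *
to((.488,-.148,.150),76.1,24)
for n,c in (('side',(507.4,185.5)),('top',(505.7,180.9))):
    im,w=cloud(n,f'pics/{n}0.npz'); w=w*1000
    a=np.radians(1.1); x=(w[...,0]-c[0])*np.cos(a)+(w[...,1]-c[1])*np.sin(a); y=-(w[...,0]-c[0])*np.sin(a)+(w[...,1]-c[1])*np.cos(a)
    m=(abs(x)<65)&(y<-20)&(y>-100)
    print(n)
    for y0 in range(-100,-20,3):
        k=m&(y>=y0)&(y<y0+3); 
        if k.sum(): print(y0,k.sum(),np.round(np.nanpercentile(w[...,2][k],[10,50,90]),1),im[k].mean(0).astype(int))
    print('rim')
    for y0 in range(210,400,10):
        k=(abs(w[...,0]-515)<80)&(w[...,1]>=y0)&(w[...,1]<y0+10); 
        if k.sum(): print(y0,k.sum(),np.round(np.nanpercentile(w[...,2][k],[10,50,90]),1))
E
```

```text
pos [192.1 594.2 230.2] az 72.08 d [-510.  -614.9   81.2] /rows [-21.25 -25.62   3.38] roll -0.07023625561366073 t 0.1
side
-100 39 [-1.1  0.3  2.2] [197 193 184]
-97 46 [-1.7  0.5  2.6] [194 190 181]
-94 41 [-2.2  0.7  2.8] [193 189 180]
-91 48 [-1.4  0.8  3.2] [192 187 179]
-88 39 [-1.3  0.3  2.4] [196 193 184]
-85 29 [-0.1  0.8  3.1] [212 210 204]
-82 1 [7.6 7.6 7.6] [222 221 218]
-79 25 [ 7.1  9.5 11. ] [231 230 228]
-76 95 [ 3.2  8.  12.2] [225 226 223]
-73 45 [2.1 4.3 7.8] [239 239 237]
-70 51 [2.3 4.8 6.9] [246 247 246]
-67 14 [3.7 5.5 8. ] [246 246 245]
-58 26 [20.2 21.6 23.7] [246 246 245]
-55 52 [20.2 22.6 24.6] [246 246 246]
-52 43 [20.1 22.4 24.7] [246 247 247]
-49 48 [20. 23. 25.] [246 248 249]
-46 43 [20.6 22.6 24.8] [241 243 244]
-43 10 [25.6 26.6 27.6] [230 222 217]
-40 40 [26.7 28.9 30.3] [228 197 169]
-37 56 [26.7 29.  31. ] [230 174 120]
-34 51 [26.3 28.8 30.7] [232 174 115]
-31 57 [25.8 28.3 30.5] [231 173 116]
-28 40 [26.8 28.3 31.1] [228 169 113]
-25 50 [26.4 28.4 30.6] [226 167 111]
-22 38 [26.6 28.8 30.3] [227 168 112]
rim
210 231 [26.4 28.7 30.9]
220 479 [-0.
[... 1246 characters left out ...]
0.7] [117  86  63]
-37 37 [24.6 28.4 33.5] [201 127  57]
-34 41 [24.2 28.8 34.6] [204 130  62]
-31 33 [25.5 29.5 33. ] [203 130  64]
-28 44 [24.6 29.4 33.8] [197 126  61]
-25 35 [25.3 28.7 32.5] [189 121  59]
-22 26 [26.2 28.8 32. ] [189 121  58]
rim
210 153 [24.3 28.6 32.4]
220 62 [-2.   3.2 27.2]
230 144 [-3.4  0.4  4.5]
240 149 [-3.6  0.5  4.7]
250 153 [-4.3  0.6  5.2]
260 139 [-4.   0.7  5.2]
270 155 [-2.8  0.7  5.4]
280 148 [-3.7  1.   4.8]
290 172 [-4.1  2.7  8. ]
300 134 [1.  5.3 9.2]
310 157 [ 1.4  5.7 10.1]
320 117 [ 0.7  6.3 10.5]
330 20 [1.3 4.2 6.5]
340 4 [5.4 5.7 7.6]
350 1 [-1.1 -1.1 -1.1]
370 53 [-151.4 -146.4 -143.4]
380 83 [-152.9 -148.  -143.4]
390 84 [-153.2 -147.6 -142.3]
```

The two views agree. The lip front is about 57 mm out from the board's centre, so q is about -3. The sink rim is at z of about 5 mm and ends at y of about 332 mm, with the basin beyond it. Now I'll move above the leaf.

```bash
python3 -m handwheel '[{"tx":-21.25,"ty":-25.62,"tz":3.4},{"tx":-21.25,"ty":-25.62,"tz":3.4},{"tx":-21.25,"ty":-25.62,"tz":3.4},{"tx":-21.25,"ty":-25.62,"tz":3.4},{"tx":-21.25,"ty":-25.62,"tz":3.4},{"tx":-21.25,"ty":-25.62,"tz":3.4},{"tx":-21.25,"ty":-25.62,"tz":3.4},{"tx":-21.25,"ty":-25.62,"tz":3.4},{"tx":-21.25,"ty":-25.62,"tz":3.4},{"tx":-21.25,"ty":-25.62,"tz":3.4},{"tx":-21.25,"ty":-25.62,"tz":3.4},{"tx":-21.25,"ty":-25.62,"tz":3.4}]' 60
python3 -m handwheel '[{"tx":-21.25,"ty":-25.62,"tz":3.4},{"tx":-21.25,"ty":-25.62,"tz":3.4},{"tx":-21.25,"ty":-25.62,"tz":3.4},{"tx":-21.25,"ty":-25.62,"tz":3.4},{"tx":-21.25,"ty":-25.62,"tz":3.4},{"tx":-21.25,"ty":-25.62,"tz":3.4},{"tx":-21.25,"ty":-25.62,"tz":3.4},{"tx":-21.25,"ty":-25.62,"tz":3.4},{"tx":-21.25,"ty":-25.62,"tz":3.4},{"tx":-21.25,"ty":-25.62,"tz":3.4},{"tx":-21.25,"ty":-25.62,"tz":3.4},{"tx":-21.25,"ty":-25.62,"tz":3.4}]'
python3 -m handwheel '[{"roll":-0.07},{"tx":0}]'
python3 -c "
from h import *
to((.488,-.148,.046),76.1,6)"
```

```text
pos [192.1 594.2 230.2] az 72.08 d [-510.  -614.7  185.2] /rows [ -85.   -102.46   30.87] roll -0.07023625561366073 t 0.1$[0]: bad value
$[0]: bad value
$[0]: bad value
```

```bash
python3 -m handwheel '[{"tx":-21.25,"ty":-25.62,"tz":3.4,"roll":0}]' 60
```

```text
t: 0.18
tool_pos: [0.2034, 0.5661, 0.2275]
tool_rot: [-0.484, -3.103, -0.002]
contact_force: [1.8, -0.7, 0.3]
opening: 0.0754
grip_force: 0.0
```

```bash
python3 -m handwheel '[{"tx":-21.25,"ty":-25.62,"tz":3.4,"roll":0},{"tx":-21.25,"ty":-25.62,"tz":3.4,"roll":0},{"tx":-21.25,"ty":-25.62,"tz":3.4,"roll":0},{"tx":-21.25,"ty":-25.62,"tz":3.4,"roll":0},{"tx":-21.25,"ty":-25.62,"tz":3.4,"roll":0},{"tx":-21.25,"ty":-25.62,"tz":3.4,"roll":0},{"tx":-21.25,"ty":-25.62,"tz":3.4,"roll":0},{"tx":-21.25,"ty":-25.62,"tz":3.4,"roll":0},{"tx":-21.25,"ty":-25.62,"tz":3.4,"roll":0},{"tx":-21.25,"ty":-25.62,"tz":3.4,"roll":0},{"tx":-21.25,"ty":-25.62,"tz":3.4,"roll":0},{"tx":-21.25,"ty":-25.62,"tz":3.4,"roll":0}]'
python3 -m handwheel '[{"tx":-21.25,"ty":-25.62,"tz":3.4,"roll":0},{"tx":-21.25,"ty":-25.62,"tz":3.4,"roll":0},{"tx":-21.25,"ty":-25.62,"tz":3.4,"roll":0},{"tx":-21.25,"ty":-25.62,"tz":3.4,"roll":0},{"tx":-21.25,"ty":-25.62,"tz":3.4,"roll":0},{"tx":-21.25,"ty":-25.62,"tz":3.4,"roll":0},{"tx":-21.25,"ty":-25.62,"tz":3.4,"roll":0},{"tx":-21.25,"ty":-25.62,"tz":3.4,"roll":0},{"tx":-21.25,"ty":-25.62,"tz":3.4,"roll":0},{"tx":-21.25,"ty":-25.62,"tz":3.4,"roll":0},{"tx":-21.25,"ty":-25.62,"tz":3.4,"roll":0},{"tx":0,"ty":0,"tz":0,"roll":-0.07}]'
python3 -c "
from h import *
to((.488,-.148,.046),76.1,6)"
```

```text
t: 1.18
tool_pos: [0.3526, 0.1912, 0.1866]
tool_rot: [-0.489, -3.103, 0.0]
contact_force: [0.5, -0.6, -0.2]
opening: 0.0602
grip_force: 0.0
t: 2.18
tool_pos: [0.4891, -0.1516, 0.1487]
tool_rot: [-0.385, -3.117, 0.002]
contact_force: [-0.6, 0.7, 1.3]
opening: 0.0601
grip_force: 0.0
pos [ 489.1 -151.6  148.7] az 75.91 d [  1.9   3.4 102.7] /rows [ 0.31  0.57 17.12] roll -0.0033859959611780106 t 2.18
```

```bash
python3 -m handwheel '[{"tx":1,"ty":1.5,"tz":17,"roll":0},{"tx":1,"ty":1.5,"tz":17,"roll":0},{"tx":0,"ty":0,"tz":17,"roll":0},{"tx":0,"ty":0,"tz":17,"roll":0},{"tx":0,"ty":0,"tz":17,"roll":0},{"tx":0,"ty":0,"tz":17,"roll":0},{"tx":0,"ty":0,"tz":0,"roll":0}]'
python3 -m handwheel '[{"tx":0,"ty":0,"tz":0,"roll":0},{"tx":0,"ty":0,"tz":0,"roll":0},{"tx":0,"ty":0,"tz":0,"roll":0},{"tx":0,"ty":0,"tz":0,"roll":0},{"tx":0,"ty":0,"tz":0,"roll":0},{"tx":0,"ty":0,"tz":0,"roll":0},{"tx":0,"ty":0,"tz":0,"roll":0},{"tx":0,"ty":0,"tz":0,"roll":0}]' 0 40
python3 -m handwheel '[{"tx":0,"ty":0,"tz":-15,"roll":0},{"tx":0,"ty":0,"tz":-25,"roll":0},{"tx":0,"ty":0,"tz":-25,"roll":0},{"tx":0,"ty":0,"tz":-25,"roll":0},{"tx":0,"ty":0,"tz":-15,"roll":0},{"tx":0,"ty":0,"tz":0,"roll":0},{"tx":0,"ty":0,"tz":0,"roll":0}]'
python3 - <<'E'
from h import *
to((.510,.380,.130),91.1,24)
im,w=cloud('side'); cv2.imwrite('pics/s1.png',cv2.resize(im[110:240,210:340,::-1],(600,600)))
E
```

```text
t: 2.77
tool_pos: [0.484, -0.1425, 0.0435]
tool_rot: [-0.38, -3.111, -0.004]
contact_force: [-1.3, -0.4, -0.2]
opening: 0.0602
grip_force: 0.0
t: 3.43
tool_pos: [0.4883, -0.1453, 0.0494]
tool_rot: [0.38, 3.116, -0.004]
contact_force: [-1.9, -6.1, 6.0]
opening: 0.0122
grip_force: 42.1
t: 4.02
tool_pos: [0.487, -0.1434, 0.1523]
tool_rot: [0.38, 3.118, 0.001]
contact_force: [-0.7, 0.2, -3.2]
opening: 0.0126
grip_force: 40.9
pos [ 487.  -143.4  152.3] az 76.09 d [103.5 513.6  22.7] /rows [ 4.31 21.4   0.95] roll -0.2619156395497485 t 4.02
```

View pics/s1.png

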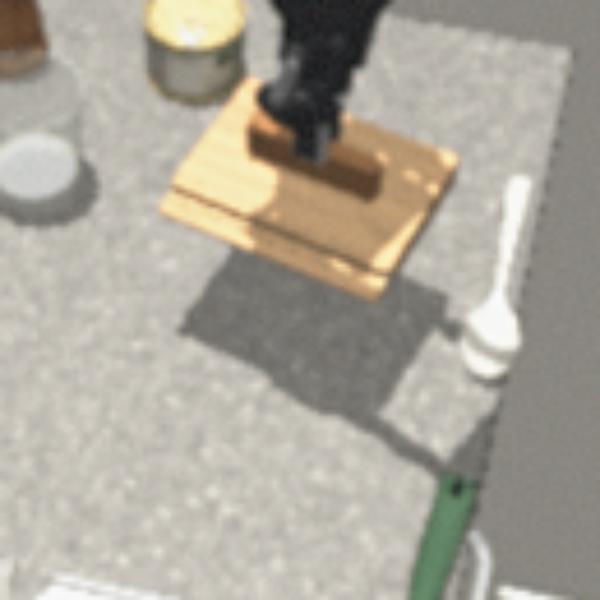

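The leaf is held level by its bar, about 105 mm up in the crop. I'll turn it to the board's yaw and carry it over the sink edge.

```bash
python3 -m handwheel '[{"tx":0,"ty":0,"tz":0,"roll":-0.0655},{"tx":0,"ty":0,"tz":0,"roll":-0.0655},{"tx":0,"ty":0,"tz":0,"roll":-0.0655},{"tx":0,"ty":0,"tz":0,"roll":-0.0655},{"tx":-2,"ty":10,"tz":0,"roll":0},{"tx":-2,"ty":22,"tz":0,"roll":0},{"tx":-2,"ty":34,"tz":0,"roll":0},{"tx":-2,"ty":34,"tz":0,"roll":0},{"tx":-2,"ty":34,"tz":0,"roll":0},{"tx":-2,"ty":34,"tz":0,"roll":0},{"tx":-2,"ty":34,"tz":0,"roll":0},{"tx":-2,"ty":34,"tz":0,"roll":0}]'
python3 -m handwheel '[{"tx":-2,"ty":34,"tz":0,"roll":0},{"tx":-2,"ty":34,"tz":0,"roll":0},{"tx":-2,"ty":34,"tz":0,"roll":0},{"tx":-2,"ty":34,"tz":0,"roll":0},{"tx":-2,"ty":34,"tz":0,"roll":0},{"tx":-2,"ty":34,"tz":0,"roll":0},{"tx":-2,"ty":34,"tz":0,"roll":0},{"tx":-3,"ty":24,"tz":0,"roll":0},{"tx":0,"ty":12,"tz":0,"roll":0},{"tx":0,"ty":0,"tz":0,"roll":0},{"tx":0,"ty":0,"tz":0,"roll":0}]'
python3 - <<'E'
from h import *
to((.510,.375,.060),91.1,6)
for n in ('side','top'):
    im,w=cloud(n); hsv=cv2.cvtColor(im,cv2.COLOR_RGB2HSV); W=w.reshape(-1,3)*1000; H=hsv.reshape(-1,3)
    m=(H[:,1]>70)&(H[:,0]<25)&(W[:,2]>90)&(W[:,2]<140)&(abs(W[:,0]-510)<120)&(abs(W[:,1]-375)<120)
    P=W[m]; A=np.c_[P[:,:2],np.ones(len(P))]; 
    s=np.linalg.lstsq(A,P[:,2],rcond=None)[0]; print(n,len(P),np.round(P.mean(0),1),'slopes deg',np.degrees(np.arctan(s[:2])),cv2.minAreaRect(P[:,:2].astype(np.float32)))
    cv2.imwrite(f'pics/{n}2.png',im[...,::-1])
E
```

```text
t: 5.07
tool_pos: [0.4969, 0.0948, 0.1507]
tool_rot: [0.027, -3.138, -0.001]
contact_force: [1.1, -0.2, -2.9]
opening: 0.0126
grip_force: 40.9
t: 5.98
tool_pos: [0.5091, 0.3665, 0.1509]
tool_rot: [0.031, -3.139, 0.003]
contact_force: [-0.0, 0.4, -2.4]
opening: 0.0126
grip_force: 40.9
pos [509.1 366.5 150.9] az 91.12 d [-1.3  8.7 90.9] /rows [-0.22  1.44 15.15] roll 0.00032795782452119186 t 5.98
side 2005 [485.5 383.8 124.5] slopes deg [-0.5422262  -5.85775431] ((510.1618957519531, 370.9621276855469), (150.59042358398438, 118.23480224609375), 1.4815609455108643)
top 660 [514.5 326.3 127.8] slopes deg [0.01455812 0.69274529] ((513.5316162109375, 325.8194580078125), (161.97134399414062, 64.7889404296875), 14.006062507629395)
```

```bash
python3 -m handwheel '[{"tx":0,"ty":4,"tz":14,"roll":0},{"tx":0,"ty":4,"tz":20,"roll":0},{"tx":0,"ty":0,"tz":20,"roll":0},{"tx":0,"ty":0,"tz":20,"roll":0},{"tx":0,"ty":0,"tz":14,"roll":0},{"tx":0,"ty":0,"tz":0,"roll":0},{"tx":0,"ty":0,"tz":0,"roll":0},{"tx":0,"ty":0,"tz":0,"roll":0}]' - 20
python3 -m handwheel '[{"tx":0,"ty":0,"tz":3,"roll":0},{"tx":0,"ty":0,"tz":3,"roll":0},{"tx":0,"ty":0,"tz":3,"roll":0},{"tx":0,"ty":0,"tz":0,"roll":0}]'
python3 -m handwheel '[{"tx":0,"ty":0,"tz":2,"roll":0},{"tx":0,"ty":0,"tz":2,"roll":0},{"tx":0,"ty":0,"tz":0,"roll":0}]'
python3 -m handwheel '[{"tx":0,"ty":0,"tz":2,"roll":0},{"tx":0,"ty":0,"tz":2,"roll":0},{"tx":0,"ty":0,"tz":0,"roll":0}]'
python3 - <<'E'
from h import *
to((.510,.375,.0365),91.1,6)
im,w=cloud('side'); cv2.imwrite('pics/s3.png',cv2.resize(im[230:380,50:300,::-1],(800,480)))
E
```

```text
t: 6.75
tool_pos: [0.511, 0.3747, 0.0657]
tool_rot: [-0.029, 3.14, 0.001]
contact_force: [0.4, -1.0, -2.4]
opening: 0.0124
grip_force: 40.9
t: 7.08
tool_pos: [0.5099, 0.3745, 0.0554]
tool_rot: [0.03, -3.141, 0.0]
contact_force: [-0.6, -1.5, -4.1]
opening: 0.0119
grip_force: 40.9
t: 7.33
tool_pos: [0.5099, 0.3745, 0.0512]
tool_rot: [0.03, -3.141, 0.001]
contact_force: [-0.7, 0.2, -3.3]
opening: 0.0122
grip_force: 40.9
t: 7.58
tool_pos: [0.5104, 0.3758, 0.0491]
tool_rot: [-0.03, 3.141, 0.003]
contact_force: [-3.7, 2.8, 3.5]
opening: 0.0125
grip_force: 42.0
pos [510.4 375.8  49.1] az 91.11 d [ 0.4 -0.8 12.6] /rows [ 0.07 -0.13  2.09] roll 0.00022056583664935154 t 7.58
```

View pics/s3.png

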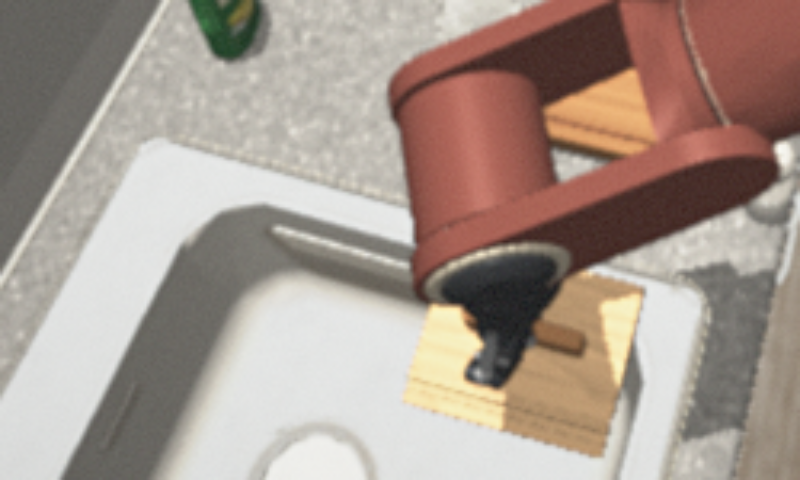

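The leaf's rear rests just on the sink rim, with its tongue over the basin. Its front end (600,455) is close to the basin's front wall (630,400), so I'll shift 20 mm away and then tip it with a light grip.

```bash
python3 -m handwheel '[{"tx":-5,"ty":0,"tz":-6,"roll":0},{"tx":-15,"ty":0,"tz":0,"roll":0},{"tx":0,"ty":0,"tz":6,"roll":0},{"tx":0,"ty":0,"tz":0,"roll":0}]' 0 20
python3 -m handwheel '[{"tx":0,"ty":0,"tz":2,"roll":0},{"tx":0,"ty":0,"tz":2,"roll":0},{"tx":0,"ty":0,"tz":0,"roll":0}]'
python3 -m handwheel '[{"tx":0,"ty":0,"tz":2,"roll":0},{"tx":0,"ty":0,"tz":2,"roll":0},{"tx":0,"ty":0,"tz":0,"roll":0}]'
cat >> h.py <<'E'
def leafplane(n='side',save=None):
    """tilt of the leaf's top: RANSAC-like plane fit on light wood near tool; returns tilt in y deg"""
    im,w=cloud(n); o=ctrl.get_obs(); p=np.array(o['tool_pos'])*1000
    H=cv2.cvtColor(im,cv2.COLOR_RGB2HSV).reshape(-1,3); W=w.reshape(-1,3)*1000
    m=(H[:,1]>60)&(H[:,0]>9)&(H[:,0]<25)&(abs(W[:,0]-p[0])<85)&(W[:,1]-p[1]<75)&(W[:,1]-p[1]>-65)&(W[:,2]<p[2]+40)&(W[:,2]>p[2]-90)
    P=W[m]; rng=np.random.default_rng(0); best=None
    for _ in range(400):
        q=P[rng.choice(len(P),3,replace=False)]; nn=np.cross(q[1]-q[0],q[2]-q[0]); L=np.linalg.norm(nn)
        if L<800: continue
        nn/=L; k=abs((P-q[0])@nn)<2
        if best is None or k.sum()>best.sum(): best=k
    Q=P[best]; c=Q.mean(0); nn=np.linalg.svd(Q-c,full_matrices=False)[2][2]; nn*=np.sign(nn[2])
    print(n,len(P),len(Q),'c',np.round(c,1),'n',np.round(nn,3),'tilt(tongue down) deg',round(np.degrees(np.arctan2(nn[1],nn[2])),1),'x-tilt',round(np.degrees(np.arctan2(nn[0],nn[2])),1),'top z under TCP', round(c[2]-((p[:2]-c[:2])@nn[:2])/nn[2],1),'tcp',np.round(p,1))
    if save: cv2.imwrite(save,im[...,::-1])
    return Q,nn
E
python3 -c "
from h import *
leafplane('side','pics/s4.png')"
```

```text
t: 7.97
tool_pos: [0.5331, 0.3755, 0.0489]
tool_rot: [-0.03, 3.135, 0.003]
contact_force: [3.5, 0.8, 4.1]
opening: 0.0123
grip_force: 41.9
t: 8.22
tool_pos: [0.533, 0.377, 0.047]
tool_rot: [-0.03, 3.134, 0.007]
contact_force: [2.7, 3.4, 6.7]
opening: 0.0124
grip_force: 43.4
t: 8.47
tool_pos: [0.5332, 0.3787, 0.0443]
tool_rot: [-0.03, 3.133, 0.012]
contact_force: [0.4, 8.0, 10.7]
opening: 0.0124
grip_force: 46.7
side 2019 1090 c [508.3 383.2  20.1] n [-0.006  0.142  0.99 ] tilt(tongue down) deg 8.2 x-tilt -0.3 top z under TCP 20.9 tcp [533.2 378.6  44.4]
```

```bash
python3 -m handwheel '[{"tx":0,"ty":0,"tz":2,"roll":0},{"tx":0,"ty":0,"tz":2,"roll":0},{"tx":0,"ty":0,"tz":0,"roll":0}]'
python3 -m handwheel '[{"tx":0,"ty":0,"tz":2,"roll":0},{"tx":0,"ty":0,"tz":2,"roll":0},{"tx":0,"ty":0,"tz":0,"roll":0}]'
python3 -c "
from h import *
leafplane('side','pics/s5.png')"
```

```text
t: 8.77
tool_pos: [0.5332, 0.3805, 0.0415]
tool_rot: [-0.03, 3.133, 0.018]
contact_force: [-1.0, 13.0, 13.3]
opening: 0.0123
grip_force: 51.4
t: 9.02
tool_pos: [0.5333, 0.3819, 0.0391]
tool_rot: [-0.031, 3.132, 0.021]
contact_force: [-4.7, 14.8, 19.9]
opening: 0.0124
grip_force: 56.6
side 2022 1052 c [510.1 383.2  15.6] n [0.004 0.216 0.976] tilt(tongue down) deg 12.5 x-tilt 0.2 top z under TCP 15.8 tcp [533.3 381.8  39.2]
```

```bash
python3 -m handwheel '[{"tx":0,"ty":0,"tz":2,"roll":0},{"tx":0,"ty":0,"tz":2,"roll":0},{"tx":0,"ty":0,"tz":0,"roll":0}]'
python3 -m handwheel '[{"tx":0,"ty":0,"tz":2,"roll":0},{"tx":0,"ty":0,"tz":2,"roll":0},{"tx":0,"ty":0,"tz":0,"roll":0}]'
python3 -c "
from h import *
leafplane('side','pics/s6.png')"
python3 -m handwheel '[{"tx":0,"ty":0,"tz":-10,"roll":0},{"tx":0,"ty":0,"tz":-15,"roll":0},{"tx":0,"ty":0,"tz":0,"roll":0},{"tx":0,"ty":0,"tz":0,"roll":0}]'
python3 -c "
from h import *
leafplane('side','pics/s7.png')"
```

```text
t: 9.32
tool_pos: [0.5334, 0.3835, 0.0357]
tool_rot: [-0.031, 3.131, 0.027]
contact_force: [-4.8, 19.0, 19.9]
opening: 0.0124
grip_force: 63.8
t: 9.57
tool_pos: [0.5335, 0.3847, 0.0331]
tool_rot: [-0.031, 3.131, 0.029]
contact_force: [-8.2, 21.4, 25.1]
opening: 0.0124
grip_force: 70.5
side 2055 1120 c [512.8 385.9   8.9] n [0.006 0.304 0.953] tilt(tongue down) deg 17.7 x-tilt 0.4 top z under TCP 9.1 tcp [533.5 384.7  33.3]
t: 9.95
tool_pos: [0.5296, 0.3742, 0.048]
tool_rot: [0.03, -3.14, 0.002]
contact_force: [-0.2, 0.3, -3.8]
opening: 0.0123
grip_force: 49.3
side 2009 1095 c [506.2 377.6  24.3] n [0.009 0.199 0.98 ] tilt(tongue down) deg 11.5 x-tilt 0.5 top z under TCP 24.9 tcp [528.9 373.7  46.7]
```

Lifted off the rim, the leaf keeps an 11.5° tilt, so the method works with some springback. I'll press again with a longer lever, going to about 30° under load.

```bash
python3 -m handwheel '[{"tx":0,"ty":12,"tz":0,"roll":0},{"tx":0,"ty":0,"tz":4,"roll":0},{"tx":0,"ty":1,"tz":3,"roll":0},{"tx":0,"ty":2,"tz":3,"roll":0},{"tx":0,"ty":0,"tz":0,"roll":0}]'
python3 -m handwheel '[{"tx":0,"ty":1.5,"tz":3,"roll":0},{"tx":0,"ty":1.5,"tz":3,"roll":0},{"tx":0,"ty":0,"tz":0,"roll":0}]'
python3 -c "
from h import *
leafplane('side')"
python3 -m handwheel '[{"tx":0,"ty":1.5,"tz":3,"roll":0},{"tx":0,"ty":1.5,"tz":3,"roll":0},{"tx":0,"ty":0,"tz":0,"roll":0}]'
python3 -c "
from h import *
leafplane('side')"
python3 -m handwheel '[{"tx":0,"ty":1,"tz":3,"roll":0},{"tx":0,"ty":1,"tz":3,"roll":0},{"tx":0,"ty":0,"tz":0,"roll":0}]'
python3 -c "
from h import *
leafplane('side','pics/s8.png')"
```

```text
t: 10.42
tool_pos: [0.5289, 0.3897, 0.0368]
tool_rot: [0.03, -3.139, 0.002]
contact_force: [-0.7, 0.5, -2.5]
opening: 0.0123
grip_force: 49.3
t: 10.67
tool_pos: [0.53, 0.393, 0.0328]
tool_rot: [-0.031, 3.141, -0.001]
contact_force: [-0.7, -1.5, 0.8]
opening: 0.0124
grip_force: 53.2
side 1944 1009 c [501.5 394.9   8.7] n [0.008 0.228 0.974] tilt(tongue down) deg 13.2 x-tilt 0.4 top z under TCP 9.0 tcp [530.1 393.   33.2]
t: 10.97
tool_pos: [0.5307, 0.3961, 0.0281]
tool_rot: [-0.031, 3.14, -0.001]
contact_force: [-2.5, -2.6, 8.3]
opening: 0.0122
grip_force: 62.4
side 1932 1025 c [506.6 398.1   3.7] n [-0.001  0.288  0.958] tilt(tongue down) deg 16.7 x-tilt -0.0 top z under TCP 4.3 tcp [530.7 396.1  28.4]
t: 11.27
tool_pos: [0.5311, 0.3992, 0.0228]
tool_rot: [-0.03, 3.138, 0.003]
contact_force: [-2.0, -0.9, 6.2]
opening: 0.0124
grip_force: 63.2
side 1831 1009 c [504.2 398.4  -2.7] n [0.005 0.37  0.929] tilt(tongue down) deg 21.7 x-tilt 0.3 top z under TCP -3.1 tcp [531.1 399.2  22.9]
```

```bash
python3 -m handwheel '[{"tx":0,"ty":1,"tz":3,"roll":0},{"tx":0,"ty":1,"tz":3,"roll":0},{"tx":0,"ty":1,"tz":2,"roll":0},{"tx":0,"ty":0,"tz":0,"roll":0}]'
python3 -c "
from h import *
leafplane('side')"
python3 -m handwheel '[{"tx":0,"ty":0,"tz":-10,"roll":0},{"tx":0,"ty":0,"tz":-20,"roll":0},{"tx":0,"ty":0,"tz":-20,"roll":0},{"tx":0,"ty":0,"tz":0,"roll":0},{"tx":0,"ty":0,"tz":0,"roll":0}]'
python3 -c "
from h import *
leafplane('side','pics/s9.png')"
```

```text
t: 11.65
tool_pos: [0.5312, 0.4021, 0.0145]
tool_rot: [-0.031, 3.138, 0.003]
contact_force: [1.3, 0.2, 5.3]
opening: 0.0124
grip_force: 60.7
side 1589 928 c [501.2 397.6 -11.2] n [0.008 0.493 0.87 ] tilt(tongue down) deg 29.5 x-tilt 0.5 top z under TCP -14.0 tcp [531.2 402.1  14.6]
t: 12.12
tool_pos: [0.5304, 0.4016, 0.0639]
tool_rot: [-0.03, 3.139, 0.003]
contact_force: [0.9, -0.0, -4.1]
opening: 0.0124
grip_force: 50.6
side 2016 1163 c [503.6 397.6  38.7] n [0.004 0.396 0.918] tilt(tongue down) deg 23.3 x-tilt 0.2 top z under TCP 37.2 tcp [529.3 400.9  62.1]
```

The leaf now holds a 23° tilt hanging free, which is within 20 to 28°. Next I'll locate it against the strip, using the side camera for both.

```bash
cat >> h.py <<'E'
def leafpose(save=None):
    Q,nn=leafplane('side',save)
    a=np.radians(1.1); ex=np.array([np.cos(a),np.sin(a),0]); ey=np.cross(nn,ex); ey/=np.linalg.norm(ey); ex=np.cross(ey,nn)
    X=Q@ex; Y=Q@ey
    r=cv2.minAreaRect(np.c_[X,Y].astype(np.float32)); 
    # ends and tongue-side edge by robust percentiles in strips
    xs=[(np.percentile(X[abs(Y-y0)<3],[.5,99.5])) for y0 in np.arange(Y.min()+10,Y.max()-6,8)]
    ys=[np.percentile(Y[abs(X-x0)<3],[1,99]) for x0 in np.arange(X.min()+10,X.max()-8,10)]
    print('x ends',np.round(np.median(xs,0),1),'span',np.round(np.ptp(np.median(xs,0)),1),'tongue-edge per strip',np.round([y[1] for y in ys]-np.median([y[1] for y in ys]),1),'rear',np.round([y[0] for y in ys]-np.median([y[1] for y in ys]),0),'rect',np.round(r[1],1),round(r[2],2))
    yf=np.median([y[1] for y in ys]); xm=np.median(xs,0).mean(); h=(Q@nn).mean()
    O=ex*xm+ey*(yf-49)+nn*(h-24)
    tip=O+65*ey+12.5*nn; print('O',np.round(O,1),'tip',np.round(tip,1)); return O,tip,nn
E
python3 - <<'E'
from h import *
leafpose('pics/s10.png')
im,w=cloud('side'); 
cv2.imwrite('pics/s11.png',cv2.resize(im[200:360,60:320,::-1],(800,492)))
E
```

```text
side 1992 1165 c [503.3 397.8  36.8] n [0.006 0.395 0.919] tilt(tongue down) deg 23.3 x-tilt 0.4 top z under TCP 35.5 tcp [528.7 400.5  61. ]Traceback (most recent call last):
  File "<stdin>", line 2, in <module>
  File "h.py", line 43, in leafpose
    ys=[np.percentile(Y[abs(X-x0)<3],[1,99]) for x0 in np.arange(X.min()+10,X.max()-8,10)]
        ~~~~~~~~~~~~~^^^^^^^^^^^^^^^^^^^^^^^
    return _quantile_unchecked(
        a, q, axis, out, overwrite_input, method, keepdims, weights)
    return _ureduce(a,
                    func=_quantile_ureduce_func,
    ...<5 lines>...
                    overwrite_input=overwrite_input,
                    method=method)
    r = func(a, **kwargs)
    result = _quantile(arr,
                       quantiles=q,
    ...<2 lines>...
                       out=out,
                       weights=wgt)
    slices_having_nans = np.isnan(arr[-1, ...])
                                  ~~~^^^^^^^^^
IndexError: index -1 is out of bounds for axis 0 with size 0
```

```bash
sed -i 's/for x0 in np.arange(X.min()+10,X.max()-8,10)\]/for x0 in np.arange(X.min()+10,X.max()-8,10) if (abs(X-x0)<3).sum()>8]/; s/for y0 in np.arange(Y.min()+10,Y.max()-6,8)\]/for y0 in np.arange(Y.min()+10,Y.max()-6,8) if (abs(Y-y0)<3).sum()>20]/' h.py
python3 -c "
from h import *
leafpose()"
python3 -m handwheel '[{"tx":0,"ty":0,"tz":-20,"roll":0},{"tx":0,"ty":0,"tz":-30,"roll":0},{"tx":0,"ty":0,"tz":-30,"roll":0},{"tx":2,"ty":-10,"tz":-10,"roll":0},{"tx":2,"ty":-20,"tz":0,"roll":0},{"tx":2,"ty":-30,"tz":0,"roll":0},{"tx":2,"ty":-30,"tz":0,"roll":0},{"tx":2,"ty":-30,"tz":0,"roll":0},{"tx":2,"ty":-30,"tz":0,"roll":0},{"tx":2,"ty":-30,"tz":0,"roll":0},{"tx":2,"ty":-30,"tz":0,"roll":0},{"tx":2,"ty":-30,"tz":0,"roll":0}]'
python3 -m handwheel '[{"tx":2,"ty":-30,"tz":0,"roll":0},{"tx":2,"ty":-30,"tz":0,"roll":0},{"tx":2,"ty":-30,"tz":0,"roll":0},{"tx":2,"ty":-30,"tz":0,"roll":0},{"tx":2,"ty":-20,"tz":0,"roll":0},{"tx":1,"ty":-10,"tz":10,"roll":0},{"tx":0,"ty":0,"tz":15,"roll":0},{"tx":0,"ty":0,"tz":15,"roll":0},{"tx":0,"ty":0,"tz":0,"roll":0},{"tx":0,"ty":0,"tz":0,"roll":0}]'
python3 - <<'E'
from h import *
leafpose()
im,w=cloud('side'); np.savez('pics/s12.npz',im=im,w=w)
cv2.imwrite('pics/s12.png',cv2.resize(im[120:300,180:340,::-1],(533,600)))
E
```

```text
side 1991 1152 c [500.7 396.6  36. ] n [0.008 0.405 0.914] tilt(tongue down) deg 23.9 x-tilt 0.5 top z under TCP 34.2 tcp [528.3 400.3  60.5]
x ends [460.  524.1] span 64.1 tongue-edge per strip [-0.6  1.1 -1.7  0.5 -0.5  0.3 -0.2  0.2 -1.4  0.8] rear [-101.  -99.  -98.  -90.  -83.  -76.  -29.  -32.  -35.  -33.] rect [148.7 104. ] 0.11
O [487.5 378.6  17.9] tip [486.5 443.1   3. ]
t: 13.27
tool_pos: [0.5149, 0.1592, 0.1507]
tool_rot: [0.03, -3.138, 0.001]
contact_force: [0.4, -0.5, -4.4]
opening: 0.0124
grip_force: 50.3
t: 14.1
tool_pos: [0.5064, 0.0111, 0.1102]
tool_rot: [0.031, -3.137, -0.002]
contact_force: [-0.8, -0.6, -4.0]
opening: 0.0126
grip_force: 50.3
side 1922 1043 c [500.8   3.3  87.1] n [0.01  0.397 0.918] tilt(tongue down) deg 23.4 x-tilt 0.6 top z under TCP 83.7 tcp [507.5  11.  111.7]
x ends [432.1 579.5] span 147.3 tongue-edge per strip [ 0.7  0.3 -0.1 -1.2  1.   0.  -0.1  0.8  0.7  0.9 -0.  -0.  -1.7 -1.1] rear [ -91. -100.  -97. -100. -101. -100.  -99.  -40.  -41.  -65.  -89.  -99.
 -101.  -98.] rect [150.  104.3] 0.05
O [507.1  -9.5  66.4] tip [506.1  55.1  52.1]
```

View pics/s12.png

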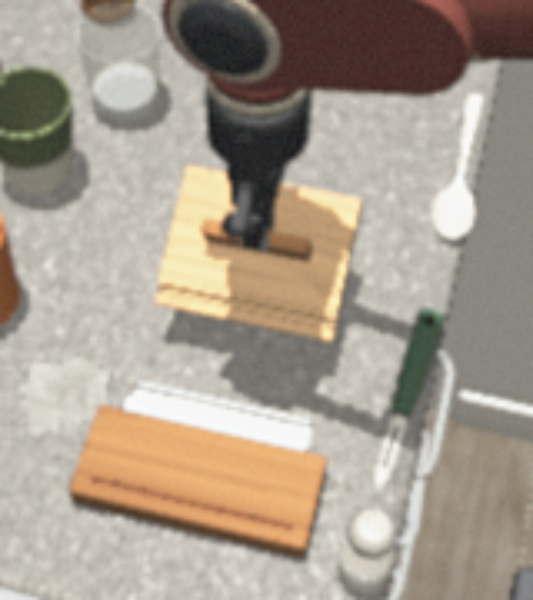

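The crop shows the tilted leaf in front of the strip and square to it. The tongue edge runs from (160,300) to (330,335), and the strip from (125,405) to (310,440). I'll move closer and measure the tip against the lip and ridge, and the ends, in the same camera.

```bash
python3 -m handwheel '[{"tx":-2,"ty":10,"tz":8,"roll":0},{"tx":-2,"ty":14,"tz":11,"roll":0},{"tx":-1,"ty":12,"tz":11,"roll":0},{"tx":0,"ty":7,"tz":7,"roll":0},{"tx":0,"ty":0,"tz":0,"roll":0},{"tx":0,"ty":0,"tz":0,"roll":0}]'
python3 - <<'E'
from h import *
for i in range(3): leafpose()
z=np.load('pics/side0.npz'); im,w=cloud('side','pics/side0.npz'); w=w*1000
a=np.radians(1.1)
X=w[...,0]*np.cos(a)+w[...,1]*np.sin(a); Y=-w[...,0]*np.sin(a)+w[...,1]*np.cos(a)
lip=(w[...,2]>19)&(w[...,2]<25.5)&(abs(w[...,0]-508)<90)&(w[...,1]>125)&(w[...,1]<143)&(im.min(-1)>190)
for y0 in (129,133,137): 
    k=lip&(abs(w[...,1]-y0)<2.5); print('lip ends X',np.percentile(X[k],[.5,99.5]).round(1),X[k].min().round(1),X[k].max().round(1))
b=(w[...,2]>24)&(w[...,2]<33)&(abs(w[...,0]-508)<110)&(w[...,1]>150)&(w[...,1]<215)&(im[...,0].astype(int)-im[...,2]>60)
print('board X',np.percentile(X[b],[.3,99.7]).round(1))
k=lip&(abs(w[...,0]-508)<65); print('lip front (side world y @ centre): min-pct',np.percentile((Y/np.cos(a)+508*np.tan(a))[k],[0.5,2,5]).round(1))
im,w=cloud('side'); cv2.imwrite('pics/s13.png',cv2.resize(im[150:290,210:330,::-1],(514,600)))
E
```

```text
t: 14.7
tool_pos: [0.5118, 0.0542, 0.0749]
tool_rot: [0.033, -3.14, 0.001]
contact_force: [-0.2, -0.6, -3.6]
opening: 0.0124
grip_force: 50.3
side 1940 973 c [506.3  47.4  51.2] n [0.002 0.402 0.916] tilt(tongue down) deg 23.7 x-tilt 0.2 top z under TCP 48.4 tcp [512.4  53.7  75.7]
x ends [439.8 585.8] span 146.0 tongue-edge per strip [-1.8  1.5 -0.1 -0.6  0.1 -0.8  1.6  0.3 -1.  -0.4 -0.4  0.3  0.7  0.5] rear [ -96.  -98.  -95. -101. -100.  -99.  -91.  -38.  -39.  -68.  -86.  -99.
 -100.  -99.] rect [103.8 149.6] 90.0
O [512.6  33.4  31.2] tip [511.5  97.9  16.5]
side 1947 977 c [506.6  46.4  52.5] n [0.002 0.387 0.922] tilt(tongue down) deg 22.8 x-tilt 0.1 top z under TCP 49.5 tcp [512.8  53.5  76.2]
x ends [440. 586.] span 146.0 tongue-edge per strip [ 1.   0.  -0.2  0.4 -1.2 -1.9 -0.6 -0.   1.5  0.3 -1.6 -1.5  0.8  1.4] rear [ -95. -100.  -96. -101.  -99. -100.  -94.  -38.  -37.  -61.  -82.  -98.
  -99.  -99.] rect [104.1 149.7] 89.89
O [512.9  33.   32. ] tip [511.7  97.8  18.4]
side 1955 1004 c [507.3  46.   52.7] n [-0.004  0.406  0.914] tilt(tongue down) deg 23.9 x-tilt -0.3 top z under TCP 49.5 tcp [513.   53.3  76.4]
x ends [440.3 587.6] span 147.2 tongue-edge per strip [ 0.5 -1.8 -3.3 -2.7  0.7  0.7 -0.4 -1.   0.2  0.1  0.5  0.  -0.  -0.3] rear [ -94.  -97. -100. -101. -100. -101.  -93.  -37.  -40.  -40.  -84.  -95.
 -100.  -99.] rect [149.7 111.2] 0.05
O [513.6  32.9  32.3] tip [512.4  97.4  17.3]
lip ends X [438.6 577.6] 438.0 578.3
lip ends X [438.8 584.7] 437.3 586.0
lip ends X [436.2 582.3] 436.0 582.8
board X [417.1 604.8]
lip front (side world y @ centre): min-pct [127.9 128.7 129.6]
```

View pics/s13.png

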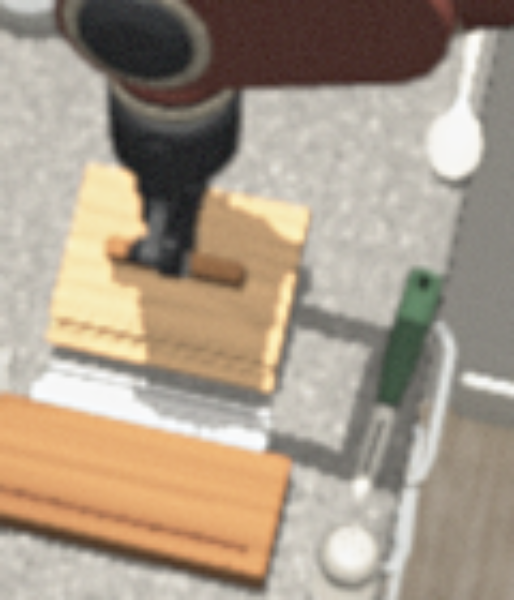

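The leaf stands about 2 mm too far towards +x: its ends are at 440–587 against 437–585 for the strip. Its tip is 30 mm in front of the lip at z of about 17. I'll correct, pass over the ridge and then feel gently.

```bash
python3 -m handwheel '[{"tx":2,"ty":6,"tz":1,"roll":0},{"tx":0,"ty":6,"tz":1,"roll":0},{"tx":0,"ty":6,"tz":0,"roll":0},{"tx":0,"ty":4,"tz":0,"roll":0},{"tx":0,"ty":0,"tz":0,"roll":0}]'
python3 -m handwheel '[{"tx":0,"ty":3,"tz":0.5,"roll":0},{"tx":0,"ty":3,"tz":0,"roll":0},{"tx":0,"ty":0,"tz":0,"roll":0},{"tx":0,"ty":0,"tz":0,"roll":0}]'
python3 -m handwheel '[{"tx":0,"ty":2,"tz":0,"roll":0},{"tx":0,"ty":2,"tz":0,"roll":0},{"tx":0,"ty":0,"tz":0,"roll":0},{"tx":0,"ty":0,"tz":0,"roll":0}]'
python3 -c "
from h import *
for i in range(2): leafpose()"
```

```text
t: 15.32
tool_pos: [0.5098, 0.0765, 0.0737]
tool_rot: [0.032, -3.141, -0.0]
contact_force: [0.4, -0.5, -3.8]
opening: 0.0122
grip_force: 50.3
t: 15.65
tool_pos: [0.5098, 0.0816, 0.0732]
tool_rot: [0.031, -3.141, 0.0]
contact_force: [-0.5, -0.5, -3.8]
opening: 0.0121
grip_force: 50.3
t: 15.98
tool_pos: [0.5098, 0.0856, 0.0732]
tool_rot: [-0.03, 3.141, -0.0]
contact_force: [-0.3, -0.2, -4.1]
opening: 0.0123
grip_force: 50.3
side 2166 1060 c [504.1  78.6  49.8] n [-0.004  0.395  0.919] tilt(tongue down) deg 23.3 x-tilt -0.2 top z under TCP 46.9 tcp [509.7  85.5  73.2]
x ends [437.7 585.1] span 147.4 tongue-edge per strip [-1.2  1.1 -2.3 -0.6  0.1 -2.2  0.8  0.4  0.5  1.3 -0.6  1.  -0.8 -0.1] rear [-100. -100. -100.  -91.  -98. -100.  -82.  -33.  -39.  -63.  -78.  -94.
 -100. -100.] rect [103.1 149.7] 89.87
O [510.4  64.9  29.6] tip [509.3 129.5  15.4]
side 2164 1061 c [503.5  79.   49.3] n [0.006 0.388 0.922] tilt(tongue down) deg 22.8 x-tilt 0.4 top z under TCP 46.5 tcp [509.8  85.5  73.2]
x ends [436.8 584.2] span 147.4 tongue-edge per strip [-0.6  0.2 -0.3 -4.7  0.2  0.  -0.7  0.2  0.1 -0.9  0.6  0.5 -0.  -3.2] rear [-102.  -98. -100.  -99.  -98.  -99.  -91.  -36.  -39.  -63.  -70.  -93.
  -99. -101.] rect [103.7 150.1] 89.97
O [510.1  65.3  29. ] tip [509.  130.   15.3]
```

```bash
python3 -m handwheel '[{"tx":0,"ty":0,"tz":0.8,"roll":0},{"tx":0,"ty":1,"tz":0,"roll":0},{"tx":0,"ty":0,"tz":0,"roll":0},{"tx":0,"ty":0,"tz":0,"roll":0}]'
python3 -m handwheel '[{"tx":0,"ty":1,"tz":0,"roll":0},{"tx":0,"ty":1,"tz":0,"roll":0},{"tx":0,"ty":0,"tz":0,"roll":0}]'
python3 -m handwheel '[{"tx":0,"ty":1,"tz":0,"roll":0},{"tx":0,"ty":1,"tz":0,"roll":0},{"tx":0,"ty":0,"tz":0,"roll":0}]'
```

```text
t: 16.42
tool_pos: [0.5097, 0.0866, 0.0724]
tool_rot: [0.03, -3.141, 0.0]
contact_force: [-0.1, -0.1, -3.5]
opening: 0.0125
grip_force: 50.3
t: 16.67
tool_pos: [0.5097, 0.0886, 0.0724]
tool_rot: [0.03, -3.141, 0.0]
contact_force: [0.6, 0.1, -3.0]
opening: 0.0124
grip_force: 50.5
t: 16.92
tool_pos: [0.5096, 0.0906, 0.0723]
tool_rot: [0.031, -3.141, 0.0]
contact_force: [-0.1, 0.0, -4.1]
opening: 0.0124
grip_force: 50.9
```

```bash
python3 -m handwheel '[{"tx":0,"ty":0,"tz":1,"roll":0},{"tx":0,"ty":0,"tz":1,"roll":0},{"tx":0,"ty":0,"tz":0,"roll":0}]'
python3 -m handwheel '[{"tx":0,"ty":1,"tz":0.5,"roll":0},{"tx":0,"ty":1,"tz":0.5,"roll":0},{"tx":0,"ty":0,"tz":0,"roll":0}]'
python3 - <<'E'
from h import *
for i in range(2): leafpose()
im,w=cloud('side'); cv2.imwrite('pics/s14.png',cv2.resize(im[180:270,210:310,::-1],(667,600),interpolation=cv2.INTER_CUBIC))
E
```

```text
t: 17.17
tool_pos: [0.5095, 0.0906, 0.0702]
tool_rot: [0.03, -3.141, -0.0]
contact_force: [-0.1, 1.0, -3.7]
opening: 0.0122
grip_force: 50.3
t: 17.42
tool_pos: [0.5098, 0.0925, 0.0695]
tool_rot: [-0.031, 3.141, -0.001]
contact_force: [0.1, -1.6, -2.4]
opening: 0.0123
grip_force: 51.0
side 2180 1068 c [507.5  84.8  46. ] n [-0.003  0.403  0.915] tilt(tongue down) deg 23.8 x-tilt -0.2 top z under TCP 42.6 tcp [509.7  92.5  69.5]
x ends [438.3 584.9] span 146.6 tongue-edge per strip [-0.4  1.9 -2.  -0.3 -1.9 -1.2  1.4 -0.3  0.6  1.2 -0.4  1.3  1.1  0.3] rear [ -99.  -95.  -97. -100.  -98.  -97.  -88.  -34.  -35.  -37.  -77.  -92.
  -98. -100.] rect [149.8 103.9] 0.08
O [510.6  70.5  26.1] tip [509.4 135.   11.3]
side 2173 1023 c [505.2  85.1  45.9] n [0.011 0.412 0.911] tilt(tongue down) deg 24.3 x-tilt 0.7 top z under TCP 42.5 tcp [509.7  92.5  69.5]
x ends [437.7 584.2] span 146.5 tongue-edge per strip [-0.3 -0.6  0.2 -0.1 -0.4  0.1  0.3  1.1  0.3 -3.6 -0.3  0.4 -0.6  0.4] rear [ -96.  -98.  -96.  -94. -101.  -99.  -91.  -34.  -38.  -37.  -73.  -92.
  -97.  -99.] rect [150.4 103.2] 0.31
O [510.7  71.3  25.7] tip [509.7 135.7  10.3]
```

View pics/s14.png

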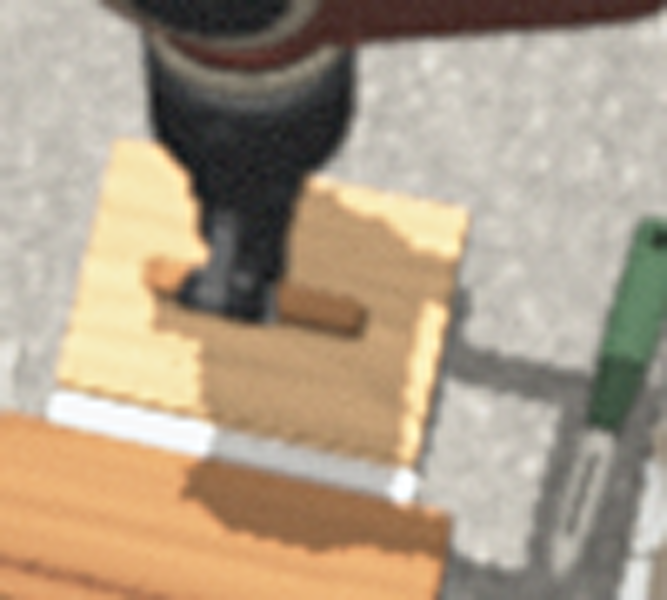

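The tongue has gone under the lip: the white strip at (50–420, 400–490) now covers it, and the force is only about 1.6 N. I'll go down and in by small steps until the back wall is felt.

```bash
python3 -m handwheel '[{"tx":0,"ty":0,"tz":1,"roll":0},{"tx":0,"ty":0.5,"tz":1,"roll":0},{"tx":0,"ty":0,"tz":0,"roll":0}]'
python3 -m handwheel '[{"tx":0,"ty":1,"tz":0,"roll":0},{"tx":0,"ty":0.5,"tz":0,"roll":0},{"tx":0,"ty":0,"tz":0,"roll":0}]'
python3 -m handwheel '[{"tx":0,"ty":1,"tz":0,"roll":0},{"tx":0,"ty":0.5,"tz":0,"roll":0},{"tx":0,"ty":0,"tz":0,"roll":0}]'
```

```text
t: 17.82
tool_pos: [0.5096, 0.0928, 0.0673]
tool_rot: [-0.03, 3.141, -0.001]
contact_force: [0.7, -1.0, -3.2]
opening: 0.0124
grip_force: 51.4
t: 18.07
tool_pos: [0.5097, 0.0941, 0.0677]
tool_rot: [-0.031, 3.141, -0.002]
contact_force: [-0.9, -4.7, -1.6]
opening: 0.0125
grip_force: 52.5
t: 18.32
tool_pos: [0.5097, 0.0953, 0.0679]
tool_rot: [-0.031, 3.141, -0.003]
contact_force: [-0.4, -5.3, 0.8]
opening: 0.0122
grip_force: 53.6
```

```bash
python3 -m handwheel '[{"tx":0,"ty":1,"tz":0.5,"roll":0},{"tx":0,"ty":1,"tz":0.5,"roll":0},{"tx":0,"ty":0,"tz":0,"roll":0}]'
python3 - <<'E'
from h import *
for i in range(2): leafpose()
E
```

```text
t: 18.57
tool_pos: [0.5098, 0.0964, 0.0677]
tool_rot: [0.031, -3.141, 0.007]
contact_force: [-3.8, -9.7, 5.6]
opening: 0.0123
grip_force: 54.9
side 2255 1106 c [506.7  88.7  44.2] n [0.01  0.438 0.899] tilt(tongue down) deg 26.0 x-tilt 0.6 top z under TCP 40.4 tcp [509.9  96.4  67.7]
x ends [437.5 584. ] span 146.5 tongue-edge per strip [-0.7  0.1 -0.2 -0.3  0.1 -5.4 -0.1  0.4 -1.3  0.2  0.2  0.8  0.3 -0.3] rear [ -97.  -99. -101. -100. -100. -101.  -93.  -36.  -36.  -54.  -77.  -89.
  -97. -100.] rect [150.1 103.4] 0.4
O [510.4  73.7  24.8] tip [509.4 137.6   7.6]
side 2258 1088 c [506.7  87.9  44.5] n [0.011 0.432 0.902] tilt(tongue down) deg 25.6 x-tilt 0.7 top z under TCP 40.4 tcp [509.8  96.4  67.7]
x ends [437.1 583.3] span 146.3 tongue-edge per strip [-1.7 -2.3 -3.7  0.1  0.4 -0.   1.5 -0.1 -0.6 -2.9  0.3  1.1  0.8  0. ] rear [ -98. -100.  -99. -100.  -99. -101.  -87.  -35.  -35.  -55.  -77.  -89.
  -95.  -99.] rect [149.9 103.3] 0.41
O [510.   73.5  24.8] tip [509.  137.5   8. ]
```

The back wall is felt: 9.7 N at the joint, and the tip is at y of about 137.5, z of about 8, with the strip yielding. Now I'll lower along the arc and keep a light push toward the groove.

```bash
python3 -m handwheel '[{"tx":0,"ty":-1.2,"tz":1,"roll":0},{"tx":0,"ty":-1.3,"tz":1,"roll":0},{"tx":0,"ty":0,"tz":0,"roll":0}]'
python3 -m handwheel '[{"tx":0,"ty":-1,"tz":1,"roll":0},{"tx":0,"ty":-1,"tz":1,"roll":0},{"tx":0,"ty":0,"tz":0,"roll":0}]'
python3 - <<'E'
from h import *
leafpose()
E
```

```text
t: 18.92
tool_pos: [0.5093, 0.0943, 0.0659]
tool_rot: [0.03, -3.14, 0.005]
contact_force: [-6.6, -8.2, 9.3]
opening: 0.0123
grip_force: 53.4
t: 19.17
tool_pos: [0.5095, 0.0925, 0.0647]
tool_rot: [0.031, -3.139, 0.004]
contact_force: [-9.6, -8.9, 13.3]
opening: 0.012
grip_force: 52.2
side 2060 977 c [505.   87.2  40.7] n [-0.01   0.374  0.927] tilt(tongue down) deg 22.0 x-tilt -0.6 top z under TCP 38.6 tcp [509.5  92.5  64.8]
x ends [438.5 584.4] span 145.9 tongue-edge per strip [-0.1 -1.3  1.  -0.7  0.1 -0.1  0.9  1.5 -2.1  0.5 -1.5  1.  -0.   0. ] rear [ -94.  -97.  -98. -100.  -99. -100.  -89.  -36.  -37.  -35.  -79.  -92.
  -99.  -98.] rect [149.6 103.5] 0.2
O [510.1  72.4  20.8] tip [508.8 137.3   8. ]
```

The joint load is rising (about 20 N in all), so I'll ease the push and slacken the grip slightly so the leaf can turn in the pads.

```bash
python3 -m handwheel '[{"tx":0,"ty":-1.0,"tz":-0.5,"roll":0},{"tx":0,"ty":0,"tz":0,"roll":0}]' 12.8 20
python3 -m handwheel '[{"tx":0,"ty":0,"tz":0,"roll":0},{"tx":0,"ty":0,"tz":0,"roll":0}]'
python3 - <<'E'
from h import *
leafpose()
E
```

```text
t: 19.38
tool_pos: [0.5096, 0.092, 0.0648]
tool_rot: [0.03, -3.14, 0.002]
contact_force: [-6.4, -5.6, 10.1]
opening: 0.0127
grip_force: 40.6
t: 19.55
tool_pos: [0.5096, 0.092, 0.0648]
tool_rot: [0.03, -3.14, 0.002]
contact_force: [-7.8, -5.9, 9.1]
opening: 0.0132
grip_force: 40.6
side 2063 1018 c [504.5  86.1  41.1] n [-0.005  0.374  0.927] tilt(tongue down) deg 22.0 x-tilt -0.3 top z under TCP 38.8 tcp [509.6  92.1  64.8]
x ends [438.8 584.7] span 145.9 tongue-edge per strip [-1.2 -0.6  0.  -0.2  0.7  0.7 -0.   1.2  0.6  0.8 -0.4 -3.1 -1.8  0.4] rear [ -98.  -95.  -99.  -97. -101.  -98.  -88.  -36.  -37.  -34.  -78.  -92.
  -99.  -97.] rect [150.1 103. ] 0.34
O [510.6  71.8  21.1] tip [509.4 136.7   8.3]
```

```bash
python3 -m handwheel '[{"tx":0.5,"ty":0,"tz":0,"roll":0},{"tx":0,"ty":0,"tz":0,"roll":0}]' 13.6 20
python3 -m handwheel '[{"tx":0,"ty":-1,"tz":1,"roll":0},{"tx":0,"ty":-1,"tz":1,"roll":0},{"tx":0,"ty":0,"tz":0,"roll":0}]'
python3 - <<'E'
from h import *
leafpose()
E
```

```text
t: 19.77
tool_pos: [0.5095, 0.0921, 0.0648]
tool_rot: [-0.03, 3.141, -0.002]
contact_force: [-4.1, -5.9, 8.4]
opening: 0.0136
grip_force: 28.3
t: 20.02
tool_pos: [0.5098, 0.0897, 0.0631]
tool_rot: [-0.03, 3.141, -0.003]
contact_force: [-6.2, -7.0, 10.0]
opening: 0.0137
grip_force: 25.3
side 1906 898 c [501.   84.8  38.8] n [0.002 0.323 0.946] tilt(tongue down) deg 18.9 x-tilt 0.1 top z under TCP 37.1 tcp [509.8  89.7  63.1]
x ends [438.1 584.9] span 146.8 tongue-edge per strip [-0.5 -0.6 -0.9 -1.7 -0.8  0.2 -0.2  0.9  1.1  1.2  1.  -2.7  0.4  0.5] rear [ -88.  -93.  -97.  -88.  -99.  -99.  -99.  -37.  -38.  -60.  -82.  -93.
 -100. -100.] rect [149.9 104.4] 0.17
O [510.5  72.1  17.7] tip [509.4 137.7   8.5]
```

```bash
python3 -m handwheel '[{"tx":0.5,"ty":-1.2,"tz":0.7,"roll":0},{"tx":0,"ty":-1.2,"tz":0.8,"roll":0},{"tx":0,"ty":0,"tz":0,"roll":0}]' 13.8 20
python3 -m handwheel '[{"tx":0,"ty":-1.2,"tz":1,"roll":0},{"tx":0,"ty":-1.2,"tz":1,"roll":0},{"tx":0,"ty":0,"tz":0,"roll":0}]'
python3 - <<'E'
from h import *
leafpose()
E
```

```text
t: 20.32
tool_pos: [0.5098, 0.0874, 0.0615]
tool_rot: [-0.03, 3.14, -0.002]
contact_force: [-3.5, -6.1, 7.7]
opening: 0.0139
grip_force: 21.5
t: 20.57
tool_pos: [0.51, 0.085, 0.0593]
tool_rot: [-0.03, 3.139, -0.002]
contact_force: [-2.5, -5.2, 6.8]
opening: 0.0135
grip_force: 20.0
side 1651 795 c [494.8  83.4  35.4] n [-0.01   0.26   0.966] tilt(tongue down) deg 15.1 x-tilt -0.6 top z under TCP 35.2 tcp [510.   85.   59.4]
x ends [438.8 580.4] span 141.6 tongue-edge per strip [-0.7  3.  -1.3  0.3 -1.2  0.3  0.3  0.4 -0.3 -0.4  1.2 -2.1  0.4 -3.3] rear [ -93.  -90.  -97.  -99.  -99. -101.  -96.  -38.  -41.  -63.  -80.  -96.
 -100.  -92.] rect [107.6 150.1] 89.55
O [508.2  71.5  13.9] tip [506.9 137.5   9.1]
```

```bash
python3 -m handwheel '[{"tx":0,"ty":-1.5,"tz":1.3,"roll":0},{"tx":0,"ty":-1.5,"tz":1.3,"roll":0},{"tx":0,"ty":0,"tz":0,"roll":0}]'
python3 -m handwheel '[{"tx":0,"ty":-1.3,"tz":1.4,"roll":0},{"tx":0,"ty":-1.3,"tz":1.4,"roll":0},{"tx":0,"ty":0,"tz":0,"roll":0}]'
python3 - <<'E'
from h import *
leafpose()
E
```

```text
t: 20.87
tool_pos: [0.5101, 0.082, 0.0564]
tool_rot: [-0.03, 3.139, -0.002]
contact_force: [-0.8, -5.7, 3.9]
opening: 0.014
grip_force: 17.6
t: 21.12
tool_pos: [0.5101, 0.0795, 0.0533]
tool_rot: [-0.03, 3.139, -0.002]
contact_force: [-1.3, -5.6, 3.4]
opening: 0.0139
grip_force: 14.4
side 1514 792 c [494.7  78.3  30.6] n [-0.003  0.145  0.989] tilt(tongue down) deg 8.3 x-tilt -0.1 top z under TCP 30.4 tcp [510.1  79.5  53.4]
x ends [439.1 585.7] span 146.7 tongue-edge per strip [ -1.3  -0.5   0.3  -2.1   0.   -2.4   0.5  -0.8   0.8   1.5 -11.7   1.1
   0.7] rear [ -93.  -96. -101.  -95. -101.  -98.  -97.  -38.  -41.  -89. -100. -101.
  -97.] rect [104.7 149.8] 89.95
O [511.1  71.7   7.3] tip [509.8 137.8  10.3]
```

```bash
python3 -m handwheel '[{"tx":0,"ty":-1,"tz":1.2,"roll":0},{"tx":0,"ty":-1,"tz":1.2,"roll":0},{"tx":0,"ty":0,"tz":0,"roll":0}]'
python3 -m handwheel '[{"tx":0,"ty":-0.9,"tz":1.2,"roll":0},{"tx":0,"ty":-0.9,"tz":1.2,"roll":0},{"tx":0,"ty":0,"tz":0,"roll":0}]'
python3 - <<'E'
from h import *
leafpose()
E
```

```text
t: 21.42
tool_pos: [0.5102, 0.0774, 0.0508]
tool_rot: [-0.03, 3.139, -0.002]
contact_force: [-0.4, -5.6, 2.7]
opening: 0.014
grip_force: 11.4
t: 21.67
tool_pos: [0.5102, 0.0756, 0.0483]
tool_rot: [-0.03, 3.139, -0.002]
contact_force: [-0.6, -5.4, 0.9]
opening: 0.0139
grip_force: 8.1
side 1524 862 c [498.9  75.3  26.4] n [-0.001  0.056  0.998] tilt(tongue down) deg 3.2 x-tilt -0.1 top z under TCP 26.4 tcp [510.2  75.7  48.3]
x ends [439.8 585.7] span 145.9 tongue-edge per strip [ 0.6  0.  -0.7  1.1  0.4 -1.7 -0.2 -0.  -0.3  0.9  0.4  0.2 -8.  -3. ] rear [-100.  -98.  -99. -102. -101. -100.  -99.  -42.  -43.  -69.  -89. -101.
 -102. -100.] rect [124.5 149.6] 89.74
O [511.4  72.5   2.6] tip [510.2 138.   11.4]
```

```bash
python3 -m handwheel '[{"tx":0.5,"ty":-0.7,"tz":1.2,"roll":0},{"tx":0.5,"ty":-0.7,"tz":1.2,"roll":0},{"tx":0,"ty":0,"tz":0,"roll":0}]'
python3 -m handwheel '[{"tx":0,"ty":0,"tz":0.8,"roll":0},{"tx":0,"ty":0,"tz":0.8,"roll":0},{"tx":0,"ty":0,"tz":0,"roll":0}]'
python3 - <<'E'
from h import *
leafpose(); leafpose()
E
```

```text
t: 21.97
tool_pos: [0.5102, 0.0742, 0.0469]
tool_rot: [-0.03, 3.137, -0.002]
contact_force: [-0.2, -5.2, 3.4]
opening: 0.0135
grip_force: 6.0
t: 22.22
tool_pos: [0.5105, 0.0737, 0.046]
tool_rot: [-0.03, 3.137, -0.005]
contact_force: [-1.2, -8.0, 8.2]
opening: 0.0137
grip_force: 5.6
side 1519 883 c [500.1  76.5  24.9] n [-0.002  0.011  1.   ] tilt(tongue down) deg 0.6 x-tilt -0.1 top z under TCP 25.0 tcp [510.4  73.7  46. ]
x ends [438.7 585.3] span 146.6 tongue-edge per strip [-2.1 -0.2  8.7  0.2 16.4 15.3 -1.3 -1.3  0.4 -0.3  0.2 -1.   0.2 -1.6] rear [-100. -102.  -98. -102.  -99.  -99. -100.  -43.  -42.  -42.  -79.  -98.
 -103. -103.] rect [130.3 154.5] 89.39
O [510.7  73.4   1. ] tip [509.4 138.5  12.8]
side 1506 893 c [500.8  76.2  25.1] n [-0.001  0.017  1.   ] tilt(tongue down) deg 1.0 x-tilt -0.0 top z under TCP 25.1 tcp [510.5  73.7  46. ]
x ends [439.5 585. ] span 145.5 tongue-edge per strip [ 0.1 -1.3 -1.2 -1.7 -0.1 -1.3 18.7  0.6  0.3  0.6  0.4  0.2 -0.6 -0.6] rear [-101. -101. -100.  -97. -100. -100. -100.  -41.  -42.  -73.  -97.  -96.
 -102. -101.] rect [149.5 129.1] 0.07
O [511.   72.9   1.1] tip [509.7 138.1  12.6]
```

The leaf is down: tilt under 1°, tongue at the back, resting on the worktop. I'll open, rise and look.

```bash
python3 -m handwheel '[{"tx":0,"ty":0,"tz":0,"roll":0},{"tx":0,"ty":0,"tz":0,"roll":0},{"tx":0,"ty":0,"tz":0,"roll":0},{"tx":0,"ty":0,"tz":0,"roll":0}]' 40
python3 -m handwheel '[{"tx":0,"ty":0,"tz":-10,"roll":0},{"tx":0,"ty":0,"tz":-25,"roll":0},{"tx":0,"ty":0,"tz":-35,"roll":0},{"tx":0,"ty":-20,"tz":-35,"roll":0},{"tx":0,"ty":-35,"tz":-35,"roll":0},{"tx":0,"ty":-35,"tz":-20,"roll":0},{"tx":0,"ty":-35,"tz":0,"roll":0},{"tx":0,"ty":-35,"tz":0,"roll":0},{"tx":0,"ty":-35,"tz":0,"roll":0},{"tx":0,"ty":-30,"tz":0,"roll":0},{"tx":0,"ty":0,"tz":0,"roll":0}]'
python3 - <<'E'
from h import *
s=512/800
import sys
for n in ('side','top'):
    im,w=cloud(n); w=w*1000; H=cv2.cvtColor(im,cv2.COLOR_RGB2HSV)
    a=np.radians(1.1); X=w[...,0]*np.cos(a)+w[...,1]*np.sin(a); Y=-w[...,0]*np.sin(a)+w[...,1]*np.cos(a)
    wood=(H[...,1]>60)&(H[...,0]<25)
    lf=wood&(w[...,2]>20)&(w[...,2]<28.5)&(abs(w[...,0]-510)<110)&(w[...,1]>0)&(w[...,1]<124)
    P=w[lf]; C=np.c_[P[:,:2],np.ones(len(P))]; c=np.linalg.lstsq(C,P[:,2],rcond=None)[0]
    print(n,'leaf',len(P),'z',np.median(P[:,2]).round(1),'tilt deg',np.degrees(c[:2]).round(2),cv2.minAreaRect(P[:,:2].astype(np.float32)),'X',np.percentile(X[lf],[.5,99.5]).round(1),'Y',np.percentile(Y[lf],[.5,99.5]).round(1))
    b=wood&(w[...,2]>24)&(w[...,2]<34)&(abs(w[...,0]-508)<120)&(w[...,1]>142)&(w[...,1]<235)
    print(' board',cv2.minAreaRect(w[b][:,:2].astype(np.float32)),'X',np.percentile(X[b],[.5,99.5]).round(1))
    l=(H[...,1]<60)&(im.min(-1)>110)&(w[...,2]>17)&(w[...,2]<26)&(abs(w[...,0]-508)<100)&(w[...,1]>118)&(w[...,1]<145)
    print(' lip',l.sum(),cv2.minAreaRect(w[l][:,:2].astype(np.float32)),'X',np.percentile(X[l],[.5,99.5]).round(1),'Y',np.percentile(Y[l],[1,99]).round(1))
    cv2.imwrite(f'pics/{n}20.png',im[...,::-1])
    if n=='side': A=cv2.resize(im[180:290,190:320,::-1],(709,600),interpolation=cv2.INTER_CUBIC); cv2.imwrite('pics/s20c.png',A)
E
```

```text
t: 22.65
tool_pos: [0.5077, 0.0754, 0.043]
tool_rot: [0.03, -3.141, -0.001]
contact_force: [-1.0, -0.0, -0.9]
opening: 0.04
grip_force: 0.0
t: 23.57
tool_pos: [0.5121, -0.1488, 0.1986]
tool_rot: [-0.022, 3.141, -0.003]
contact_force: [-0.6, 0.1, 0.6]
opening: 0.0396
grip_force: 0.0
side leaf 1039 z 24.5 tilt deg [ 0.01 -0.15] ((511.00311279296875, 69.4692611694336), (149.7375946044922, 106.82991027832031), 1.2137547731399536) X [437.7 586.5] Y [  8.3 112.3]
 board ((507.62518310546875, 184.45465087890625), (190.1265411376953, 80.91339874267578), 1.2523961067199707) X [417.  604.5]
 lip 246 ((508.4671936035156, 131.21290588378906), (24.900712966918945, 150.16143798828125), 89.63914489746094) X [436.6 585.6] Y [115.4 132.7]
top leaf 872 z 24.6 tilt deg [-0.06 -0.34] ((510.0913391113281, 69.76400756835938), (152.075927734375, 108.20597076416016), 0.29895180463790894) X [437.3 585.9] Y [  6.3 113.1]
 board ((506.67413330078125, 181.42088317871094), (191.07855224609375, 79.87732696533203), 1.156395435333252) X [415.4 603.6]
 lip 156 ((507.89727783203125, 133.36734008789062), (148.4488067626953, 14.85455322265625), 1.3529897928237915) X [436.6 584.4] Y [116.4 130.9]
```

View pics/s20c.png

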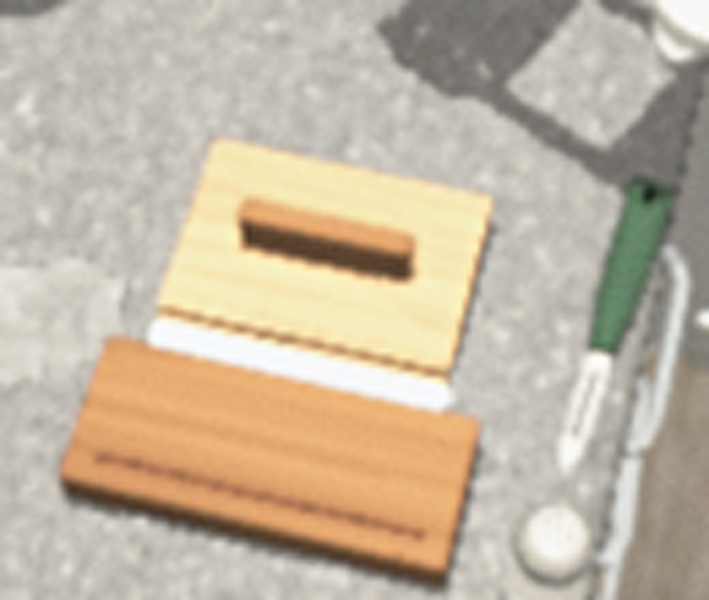

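The joint is closed. The leaf lies flat (about 0.2° tilt, top at z = 24.5 mm) with its tongue under the lip, and its ends are within about 1 mm of the strip's ends. The gripper is clear of everything, so I'm handing the job in.

```bash
python3 -c "
from station import ctrl
print(ctrl.finish_job())"
```

```text
the job is handed in; nothing more can be done
None
```

The leaf is joined to the board and lies flat on the worktop, with its ends within about 1 mm of the strip's ends; it's released and handed in at about 24 s, with the tongue felt home at about 10 N, joint load peaking near 22 N by my reading (limit 25 N), and nothing else touched apart from the sink rim I used to tip the leaf.

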